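# Clamp the drilled asphalt disc on the test spindle

## Robot

A 6-joint arm with a two-finger parallel gripper is mounted at the origin on the work surface. World frame = base frame: x ahead of the robot, y to its left, z up, the work surface at z = 0. Lengths are in mm, angles in rad, forces in N, time in s.
With the tool pointing down it reaches from about 300 to 775 mm from the base axis. Payload 14.6 kg.
Tool frame: the origin (TCP) lies between the finger pads; the fingertips stand manip.tip_reach ahead of it and the grasp point (between the pads) lies 5 mm behind it (manip.tip_reach is the distance from the TCP to the fingertips, in mm); z points along the fingers, y is the line along which they close (so a half turn about z gives the same grasp; the last joint's range is limited). The gripper opens to 94 mm and grips with 3 to 60 N. Pads are 16 mm wide; open, the fingers measure 119 mm over their backs; the gripper's body (75 mm by 177 mm) begins 78 mm behind the grasp point.
Start: joints at [-1.224, 0.3, 1.521, -0, 1.321, -0.067], TCP at [221.142, -503.572, 196.246] pointing down, gripper open.
Joint ranges: [-3.03, 3.03], [-0.79, 2.21], [0.23, 2.52], [-1.04, 4.18], [0, 3.07], [-2.55, 2.55]. Speed limits (rad/s): [2.22, 2.22, 2.57, 3.14, 3.14, 3.14].

## Interface

Orientations are given as [roll, pitch, yaw] about the fixed x, y, z axes, in that order (R = Rz(yaw) Ry(pitch) Rx(roll)).
In Python, from cell import manip gives the robot as it stands. The module is installed in compiled form; this text tells all that it offers.
- The arm moves only by the shell command python3 -m creep 'ROWS' [FORCE]. ROWS is JSON, a list of rows, each a list of 3 entries, a list of its own where there are three numbers: the opening, from -1 (shut) to 1 (fully open), then the shift along the tool's x, y, z in cm, then the turn about the tool's z in units of 5 degrees (1.0 is 5 degrees). In form: [[grip, [tx, ty, tz], roll], ...]. A call has 1 to 12 rows; each row is the pose to reach, as a shift and turn from the pose commanded when the call began, along the tool's axes at that moment; what a row does not reach only later rows make up. A row lasts 1/10 s, in which the tool goes at most 50 mm and 8.59 degrees, less where a joint would pass 70% of its speed; a pose out of reach is approached as far as the arm can. A call with a gripper value outside its range is refused whole. The fingers move at their own pace and stop on an object; FORCE is the grip in N (left out, the last holds). Time passes only in rows, so rows that repeat a pose let the fingers close. It gives the time, the measured TCP pose, the force, the opening and the grip force at its end, in the units of the state.
- manip.read_state(): the state, without advancing time (a new reading comes with each control period).
- manip.camera(name): name is "side" or "top"; returns the picture (400x640x3 uint8, red, green, blue); there is no depth.
- manip.camera_params(name): a dict with "fovy" (degrees; the focal length in pixels is half the picture's height over the tangent of half this angle, whatever the lens; pixels are square), "cx", "cy" (the principal point, pixels), "origin" and "attitude" of the camera in the world. Camera axes: x right, y down, z forward; pixel columns grow to the right and rows downward; lengths in mm; the calibration is good to about 2 mm. A picture is of the moment at which its call begins. camera_params takes no time and is no camera call.
- manip.sign_off(): hands the job in; it is judged then, once.
The state is a dict: "clock": time; "joints": joint angles; "qd": joint speeds; "effort": joint torques, N m; "eef_pos": TCP position; "eef_rot": TCP orientation; "wrist_force": force on the tool from outside, world axes, zero at the start; "moment": the same for the moment, N m; "finger_gap": finger opening in mm; "finger_force": force on a finger pad.
Only numpy, scipy, OpenCV 4.12 (cv2) and the standard library are available. Lean on these libraries where they do the work, as an engineer would, in place of code of your own. Each camera call takes 0.05 s, during which the arm holds its last target. There are 200 camera calls.

## Task

Clamp the drilled asphalt disc on its spindle: put the blue spacer sleeve over the spindle first, then the flat dark steel washer, and last the red retainer cap with its knob up, each fully home and let go before the next. Lower each part down the spindle rather than dropping it, and leave the other asphalt samples and the glass jar where they are.

Things in the scene. Friction and masses are not known exactly. Their poses are not given: they have to be found in the camera images.
- spindle: Fixed fixture, cannot move: round blue base (170 mm across, 20 mm thick), on it a fixed black asphalt disc with stone chips (150 mm across, 30 mm thick), and an upright steel spindle in the middle, 20 mm across, rising 84 mm above the disc; its last 12 mm taper to 9 mm across. Origin: centre of the underside of the base, on the bench; z up, along the spindle.
- seat (a point): Point on the spindle's axis at the height of the asphalt disc's top face (50 mm above the bench), where the spacer's underside must sit. z up. The spindle's tip is 84 mm above this point.
- spacer: Loose blue painted aluminium sleeve standing upright: 60 mm outside, 24 mm bore right through, 50 mm tall, about 0.3 kg. Origin: centre of the underside, on the bore axis; z up along the bore; both ends alike. The spindle comes up through it between the fingers: gripped near its top, the gripper clears the spindle.
- washer: Loose thick flat dark grey steel washer lying flat: 62 mm outside, 24 mm bore right through, 14 mm thick, about 0.26 kg. Origin: centre of the underside, on the bore axis; z up along the bore; both faces alike.
- cap: Loose red plastic retainer cap, standing with its knob up: lower body 60 mm across and 26 mm tall with a blind bore 24 mm across and 26 mm deep from below; above it a round solid knob 36 mm across and 34 mm tall (60 mm tall in all), about 0.2 kg. Origin: centre of the underside, at the bore's mouth; z up, towards the knob. It pushes on, with no thread and no catch.
- core: Bystander: loose black asphalt drill core standing upright, 100 mm across, 63 mm tall, 1.1 kg, paper label on top. Origin: centre of the underside.
- puck: Bystander: loose black asphalt disc lying flat, 150 mm across, 25 mm thick, 1.0 kg, paper label on top, no hole. Origin: centre of the underside.
- jar: Bystander: loose squat glass jar of grey stone, with a lid, 80 mm across, about 79 mm tall with the ball on the lid, 0.5 kg. Origin: centre of the underside.
Mind the look-alikes: they are no part of the job. Of the things shaped like the cap, the red one is meant.

How it is judged:
By the outcome, as a careful person would: the job done as asked, in the order asked, and still so for the second after the job is handed in, with the robot touching nothing.
It also fails if it takes over 72 s, if anything falls off the work surface, if the arm or the gripper's body presses on something with over 40 N, if the wrist force passes 120 N, or if a joint passes its speed limit or range.

## Working session

There is one attempt and no reset: what is moved stays moved. The work goes in short steps, Python scripts to look and compute and a shell command to move; the robot and the scene stay as the last step left them, time stands still between calls to the robot, and variables do not carry over. Pictures are saved under pics/ and viewed, at most 10 in all, crops included, and the job is handed in when it is done.

```bash
mkdir -p pics
python3 - <<'E'
from cell import manip
import cv2
for n in("side","top"):
    cv2.imwrite(f"pics/{n}0.png",manip.camera(n)[:,:,::-1]); print(manip.camera_params(n))
print(manip.tip_reach,manip.read_state())
E
```

```text
{'fovy': 49.59148995884256, 'cx': 318.11272196462136, 'cy': 199.2498057634016, 'origin': array([435.91306088, 952.8367796 , 694.17452334]), 'attitude': array([-2.15999531,  0.02323581, -3.00972177])}
{'fovy': 54.615448189591774, 'cx': 326.0836139685738, 'cy': 201.5282211540105, 'origin': array([ 458.4854718 ,   11.8681272 , 1009.49930677]), 'attitude': array([-3.01240311, -0.0080917 , -1.59560159])}
14.0 {'clock': 0.1, 'joints': array([-1.22354991e+00,  3.00421361e-01,  1.52147286e+00,  6.51433535e-06,
        1.32072087e+00, -6.65989750e-02]), 'qd': array([-3.19339520e-04,  9.72968402e-05, -1.29001454e-03,  9.30914717e-04,
        1.47934658e-03,  3.53077536e-05]), 'effort': array([ 1.36530463e-03, -5.32644975e+01, -3.53284407e+01,  7.09627778e-02,
        2.34727882e-02, -2.46605919e-05]), 'eef_pos': array([ 221.09358845, -503.35151165,  195.75940317]), 'eef_rot': array([-3.14057290e+00, -7.43393889e-05,  4.13843736e-01]), 'wrist_force': array([0.21786104, 0.0576943 , 0.57473541]), 'moment': array([-0.01103848, -0.01194889,  0.01218139]), 'finger_force': 0.0, 'finger_gap': 94.07164241286706}
```

View pics/side0.png

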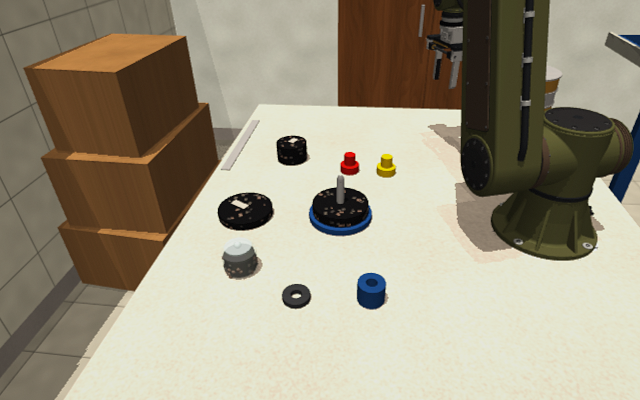

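View pics/top0.png

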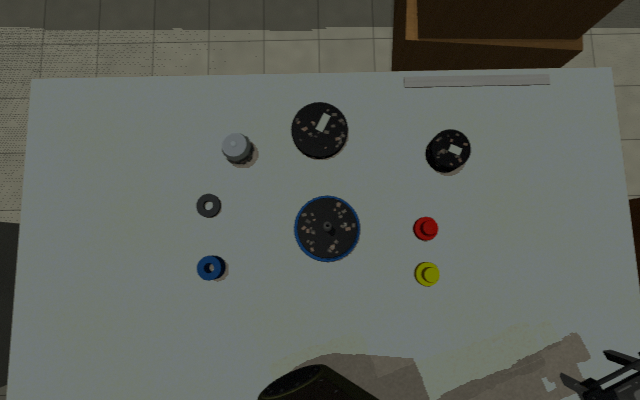

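The side view shows the spacer at (371,290), the washer at (296,296), the red cap at (349,163) and the spindle tip near (340,178). In the top view they are at (210,268), (208,206), (426,228) and (327,226). Next I'll enlarge these areas to read them more exactly.

Run:
```python
import cv2,numpy as np
T=cv2.imread("pics/top0.png");S=cv2.imread("pics/side0.png")
def tile(I,u,v,g=1):
    c=I[v-25:v+25,u-33:u+33].astype(float)*g
    c=cv2.resize(np.clip(c,0,255).astype(np.uint8),(396,300),interpolation=cv2.INTER_CUBIC)
    for k in range(0,66,10): cv2.line(c,(k*6,0),(k*6,6),(0,255,0),1)
    for k in range(0,50,10): cv2.line(c,(0,k*6),(6,k*6),(0,255,0),1)
    cv2.putText(c,f"{u-33},{v-25}",(10,20),0,.5,(255,0,255),1);return c
def m(I,P,n,g=1):
    t=[tile(I,*p,g) for p in P]; cv2.imwrite(n,np.vstack([np.hstack(t[:2]),np.hstack(t[2:])]))
m(T,[(210,268),(208,206),(426,228),(327,228)],"pics/tz.png",1.8)
m(S,[(371,290),(296,296),(349,163),(340,195)],"pics/sz.png")
```

```text
(no output)
```

View pics/tz.png

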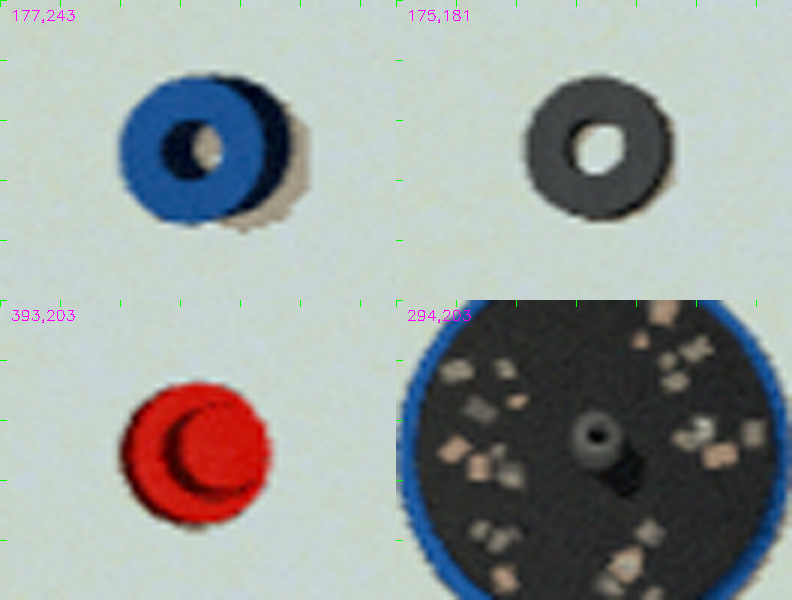

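View pics/sz.png

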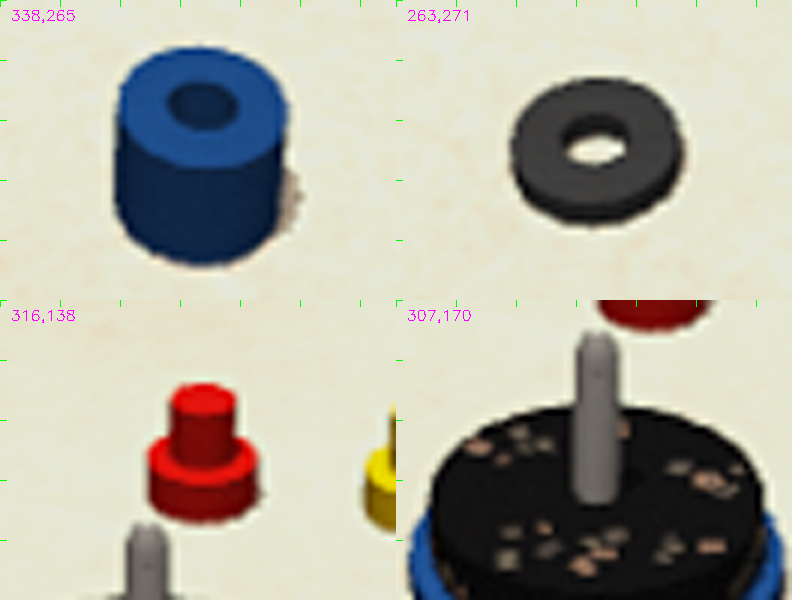

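Reading these crops in tile pixels:

| Part | Top view | Side view |
|---|---|---|
| Spacer top face | (192,150) | (203,106) |
| Washer top face | (200,147) | (201,141) |
| Cap knob top | (225,149) | (203,98) |
| Spindle tip | (201,135) | (201,38) |

Now I'll triangulate them.

```bash
cat > h.py <<'E'
import numpy as np
from cell import manip
from scipy.spatial.transform import Rotation as R
def ray(n,u,v):
    p=manip.camera_params(n); f=200/np.tan(np.radians(p["fovy"]/2))
    d=R.from_euler("xyz",p["attitude"]).apply([(u-p["cx"])/f,(v-p["cy"])/f,1])
    return np.array(p["origin"]),d/np.linalg.norm(d)
def tri(a,b):
    A=0;B=0
    for o,d in(ray("top",*a),ray("side",*b)):
        M=np.eye(3)-np.outer(d,d);A=A+M;B=B+M@o
    x=np.linalg.solve(A,B)
    return x,[np.linalg.norm(np.cross(x-o,d)) for o,d in(ray("top",*a),ray("side",*b))]
def atz(n,uv,z):
    o,d=ray(n,*uv);return (o+d*(z-o[2])/d[2])[:2]
E
python3 - <<'E'
from h import *
np.set_printoptions(precision=1,suppress=True)
t=lambda o,x:(o[0]+(x[0]+.5)/6-.5,o[1]+(x[1]+.5)/6-.5)
P={"spacer":((177,243),(192,150),(338,265),(203,106),50),"washer":((175,181),(200,147),(263,271),(201,141),14),
"cap":((393,203),(225,149),(316,138),(203,98),60),"tip":((294,203),(201,135),(307,170),(201,38),134)}
for k,(a,b,c,d,z) in P.items():
    A=t(a,b);B=t(c,d);x,e=tri(A,B);print(k,x,e[0],"at z:",atz("top",A,z),atz("side",B,z))
print("seat side",atz("side",t((307,170),(201,188)),50),"base top",atz("top",(t((294,203),(199,0))[0],229),20))
E
```

```text
spacer [427.  292.3  47. ] 0.30202830137287084 at z: [427.4 291.4] [426.7 295.4]
washer [585.7 307.1   9.6] 0.3960258329418144 at z: [585.6 305.9] [584.4 311.3]
cap [ 511.8 -253.5   56.8] 0.16596327847626186 at z: [ 511.5 -252.6] [ 511.6 -247.5]
tip [518.7   0.9 126.9] 0.013670704267050627 at z: [518.3   1. ] [517.7  12.9]
seat side [518.3   1.4] base top [516.1   0.7]
```

```bash
python3 -m creep '[[1,[5,-6.4,0],1],[1,[10,-12.8,0],2],[1,[15,-19.2,0],3],[1,[20,-25.6,0],4],[1,[25,-32,0],4.74],[1,[30.5,-38.7,0],4.74],[1,[30.5,-38.7,0],4.74],[1,[30.5,-38.7,0],4.74],[1,[30.5,-38.7,0],4.74],[1,[30.5,-38.7,0],4.74],[1,[30.5,-38.7,0],4.74],[1,[30.5,-38.7,0],4.74]]'
```

```text
clock: 1.3
eef_pos: [344.7, -26.1, 196.1]
eef_rot: [3.141, 0.0, 0.003]
wrist_force: [0.7, 0.1, 0.4]
finger_gap: 94.1
finger_force: 0.0
```

```bash
python3 -m creep '[[1,[1,-5,0],0],[1,[2.5,-10,0],0],[1,[4,-15,0],0],[1,[5.5,-20,0],0],[1,[7,-25,0],0],[1,[8.2,-31.9,0],0],[1,[8.2,-31.9,0],0],[1,[8.2,-31.9,3],0],[1,[8.2,-31.9,7],0],[1,[8.2,-31.9,10],0],[1,[8.2,-31.9,11],0],[1,[8.2,-31.9,11],0]]' && python3 -m creep '[[1,[0,0,2],0],[1,[0,0,4],0],[1,[0,0,4.5],0],[1,[0,0,4.6],0],[-1,[0,0,4.6],0],[-1,[0,0,4.6],0],[-1,[0,0,4.6],0],[-1,[0,0,4.6],0],[-1,[0,0,4.6],0],[-1,[0,0,4.6],0],[-1,[0,0,4.6],0],[-1,[0,0,4.6],0]]' 25
```

```text
clock: 2.5
eef_pos: [427.2, 291.0, 85.5]
eef_rot: [3.14, 0.002, -0.002]
wrist_force: [-0.1, -0.0, 0.6]
finger_gap: 94.0
finger_force: 0.0
clock: 3.7
eef_pos: [427.3, 292.6, 41.0]
eef_rot: [-3.141, -0.001, 0.0]
wrist_force: [-0.1, -1.3, 7.0]
finger_gap: 33.3
finger_force: 3.6
```

Run:
```python
from cell import manip
import cv2,numpy as np
print(manip.read_state())
t=lambda n,u,v:cv2.resize(manip.camera(n)[v-50:v+50,u-65:u+65,::-1],None,fx=3,fy=3,interpolation=2)
cv2.imwrite("pics/g1.png",np.hstack([t("top",210,268),t("side",371,270)]))
```

```text
{'clock': 3.7, 'joints': array([ 5.29845970e-01,  4.16196366e-01,  1.76004362e+00, -1.88323557e-04,
        9.63823661e-01,  2.10054781e+00]), 'qd': array([ 8.01339072e-04, -6.35828094e-04,  7.31629651e-05, -1.80040156e-03,
       -9.13900316e-06,  9.80270490e-04]), 'effort': array([ 4.14574770e-01, -4.96986473e+01, -2.66849685e+01,  1.75984791e-01,
       -2.40405835e-01, -3.79516510e-03]), 'eef_pos': array([427.29469584, 292.63651724,  41.03846301]), 'eef_rot': array([-3.14095365e+00, -1.39766812e-03,  2.01343813e-04]), 'wrist_force': array([-0.13903928, -1.26400643,  6.97268656]), 'moment': array([-0.18524258,  0.08887972, -0.00895883]), 'finger_force': 3.569949457742041, 'finger_gap': 33.3370497669408}
```

View pics/g1.png

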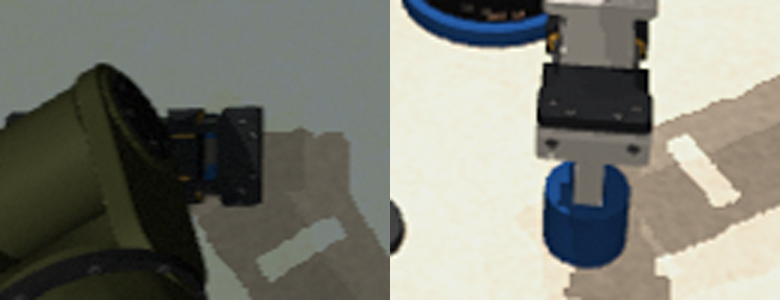

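The side crop shows the near finger at about (590,190), reaching into the ring's outline. The gap is 33 mm, which doesn't fit a 60 mm sleeve, so I'll enlarge this before moving.

Run:
```python
from cell import manip
import cv2,numpy as np
t=lambda n,u,v:cv2.resize(manip.camera(n)[v-30:v+30,u-40:u+40,::-1],None,fx=10,fy=10,interpolation=2)
cv2.imwrite("pics/g2.png",t("side",368,285))
s=manip.read_state();print(s["finger_gap"],s["finger_force"],s["eef_pos"])
```

```text
21.578229238241747 3.156809485217309 [427.33016439 292.67453983  41.0625748 ]
```

View pics/g2.png

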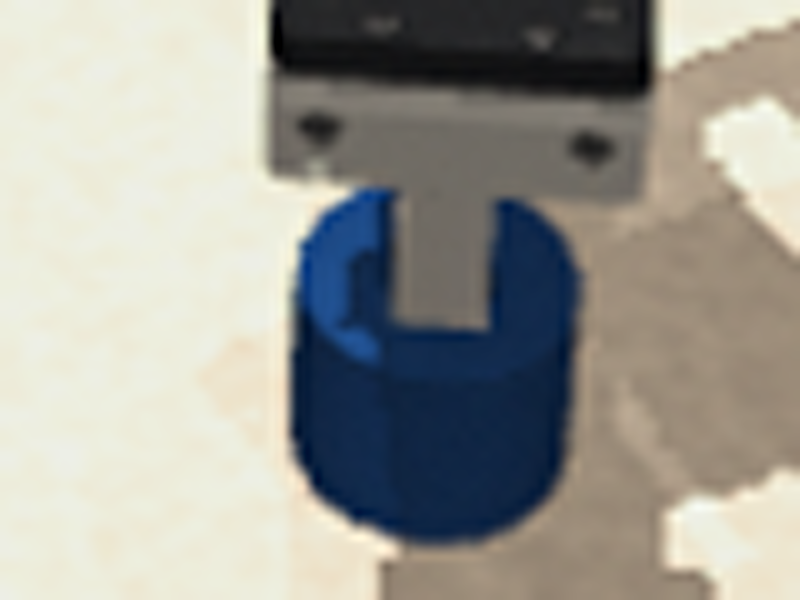

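Run:
```python
from h import *
for z in (27,40,47,50,55):print(z,atz("side",(372,288),z), atz("side",(328+44,255+38),z))
s=manip.read_state();print(s["clock"],s["finger_gap"],s["finger_force"],s["wrist_force"])
```

```text
27 [424.65770223 288.81535137] [424.24137372 303.22230946]
40 [424.87701466 301.75391282] [424.46879837 315.88014908]
47 [424.99510596 308.72083052] [424.59125779 322.69590887]
50 [425.04571652 311.70665239] [424.64374041 325.61694878]
55 [425.13006745 316.68302218] [424.73121142 330.48534863]
3.85 21.578229238241747 3.156809485217309 [0.55627299 0.29558375 6.12978544]
```

The finger's lower edge is at about (440,330) in the crop, which puts the tips level with the sleeve's top face and not 23 mm below it. I'll check the reported TCP height against the start picture.

```bash
cat >> h.py <<'E'
def proj(n,X):
    p=manip.camera_params(n); f=200/np.tan(np.radians(p["fovy"]/2))
    c=R.from_euler("xyz",p["attitude"]).inv().apply(np.atleast_2d(X)-p["origin"])
    return c[:,:2]/c[:,2:]*f+[p["cx"],p["cy"]]
E
python3 - <<'E'
from h import *
import cv2
S=cv2.imread("pics/side0.png")[40:110,400:490]
S=cv2.resize(S,None,fx=8,fy=8,interpolation=2)
y=.4138;ty=np.array([np.sin(y),-np.cos(y),0]);c=np.array([221.1,-503.4,195.8])
for dz,col in((-14,(0,0,255)),(9,(0,255,0))):
    for s in(-1,1):
        for h in (47,59.5):
            q=proj("side",c+s*h*ty+[0,0,dz])[0];print(dz,s*h,q)
            cv2.circle(S,tuple(int(v) for v in ((q-[400,40]+.5)*8-.5)),4,col,-1)
cv2.imwrite("pics/tip.png",S)
E
```

```text
-14 -47 [449.13974662  94.3737897 ]
-14 -59.5 [451.14126693  95.657365  ]
-14 47 [434.94908064  85.27331336]
-14 59.5 [433.16922214  84.13188982]
9 -47 [450.16621978  87.53270945]
9 -59.5 [452.1934397  88.7788862]
9 47 [435.80086653  78.70201035]
9 59.5 [434.00002787  77.59499515]
```

View pics/tip.png

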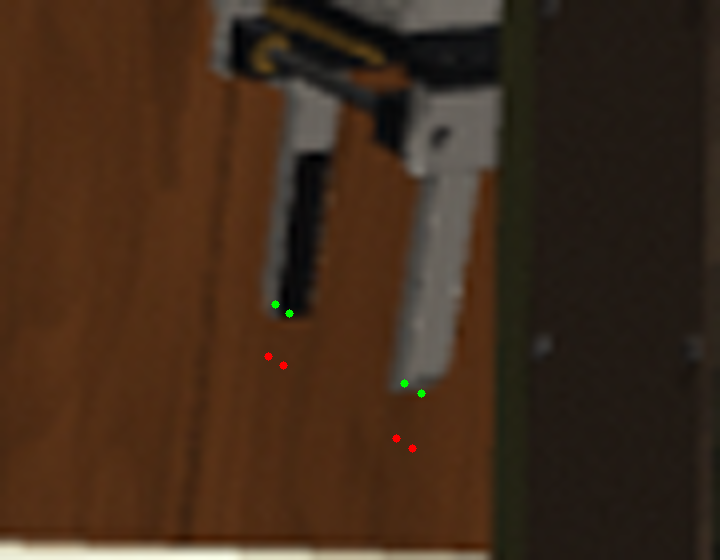

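The green points, 9 mm above the reported TCP, sit on the real fingertips. The red points, where the text's numbers put them, are well below. So the tips are at the reported z + 9, which also matches contact on the 50 mm top at a reported 41. I'll use that from here: open above the sleeve, go lower, and grip.

```bash
python3 -m creep '[[1,[0,0,-1],0],[1,[0,0,-1.5],0],[1,[0,0,-1.5],0],[1,[0,0,-1.5],0],[1,[0,0,-1.5],0],[1,[0,0,-1.5],0],[1,[0,0,-1.5],0],[1,[0,0,-1.5],0],[1,[0,0,-1.5],0],[1,[0,0,-1.5],0],[1,[0,0,-1.5],0],[1,[0,0,-1.5],0]]' 25
python3 - <<'E'
from h import *
import cv2
y=0;s=manip.read_state();c=s["eef_pos"]
S=manip.camera("side")[...,::-1].copy()
cr=lambda I,u,v:cv2.resize(I[v-40:v+40,u-50:u+50],None,fx=7,fy=7,interpolation=2)
I=cr(S,368,265)
for h in (-s["finger_gap"]/2-12.5,-s["finger_gap"]/2,s["finger_gap"]/2,s["finger_gap"]/2+12.5):
  for w in(-8,8):
    q=proj("side",c+[w,h,9])[0]
    cv2.circle(I,tuple(int(v) for v in ((q-[318,225]+.5)*7-.5)),3,(0,255,0),-1)
cv2.imwrite("pics/g3.png",I);print(s["finger_gap"],c)
E
```

```text
clock: 5.05
eef_pos: [426.7, 292.4, 55.3]
eef_rot: [-3.142, 0.0, 0.0]
wrist_force: [0.3, 0.5, -0.3]
finger_gap: 93.8
finger_force: 0.0
93.821201485628 [426.74168173 292.42967065  55.25647423]
```

View pics/g3.png

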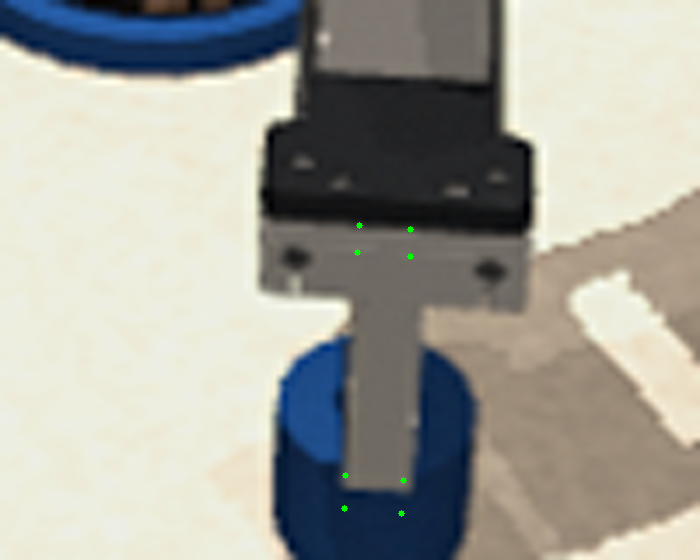

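Projected from the reported pose, the near finger's lower edge falls at row 511. It shows at 490, still safely outside the sleeve. I'll go down slowly, watching the force, then close.

```bash
python3 -m creep '[[1,[0,0,1],0],[1,[0,0,2],0],[1,[0,0,3],0],[1,[0,0,3.7],0],[1,[0,0,3.7],0],[1,[0,0,3.7],0]]' 25 && python3 -m creep '[[-1,[0,0,0],0],[-1,[0,0,0],0],[-1,[0,0,0],0],[-1,[0,0,0],0],[-1,[0,0,0],0],[-1,[0,0,0],0],[-1,[0,0,0],0],[-1,[0,0,0],0]]' 25
```

```text
clock: 5.7
eef_pos: [426.8, 292.4, 18.2]
eef_rot: [3.141, 0.0, 0.0]
wrist_force: [-0.1, 1.2, 0.1]
finger_gap: 93.9
finger_force: 0.0
clock: 6.5
eef_pos: [426.8, 292.4, 18.4]
eef_rot: [-3.142, -0.0, 0.0]
wrist_force: [-0.8, -0.7, 2.7]
finger_gap: 60.0
finger_force: 25.0
```

```bash
python3 -m creep '[[-1,[0,0,-3],0],[-1,[0,0,-7],0],[-1,[0,0,-11],0],[-1,[0,0,-16],0],[-1,[0,0,-16],0],[-1,[0,0,-16],0]]' && python3 -m creep '[[-1,[1.2,4,0],0],[-1,[2.5,8,0],0],[-1,[3.7,12,0],0],[-1,[5,16,0],0],[-1,[6.2,20,0],0],[-1,[7.5,24,0],0],[-1,[8.5,27,0],0],[-1,[9.1,29.1,0],0],[-1,[9.1,29.1,0],0],[-1,[9.1,29.1,0],0],[-1,[9.1,29.1,0],0]]'
python3 - <<'E'
from h import *
import cv2
c=lambda n,u,v:cv2.resize(manip.camera(n)[v-50:v+50,u-33:u+33,::-1],None,fx=6,fy=6,interpolation=2)
t=c("top",327,228);t=np.clip(t*1.8,0,255).astype(np.uint8)
cv2.imwrite("pics/h1.png",np.hstack([t,c("side",340,185)]))
E
```

```text
clock: 7.1
eef_pos: [426.7, 292.4, 178.2]
eef_rot: [-3.141, -0.001, 0.0]
wrist_force: [0.1, -0.4, -3.0]
finger_gap: 60.4
finger_force: 25.0
clock: 8.2
eef_pos: [517.2, 2.2, 177.2]
eef_rot: [-3.141, 0.002, 0.001]
wrist_force: [-0.1, 0.3, -2.5]
finger_gap: 60.4
finger_force: 25.0
```

View pics/h1.png

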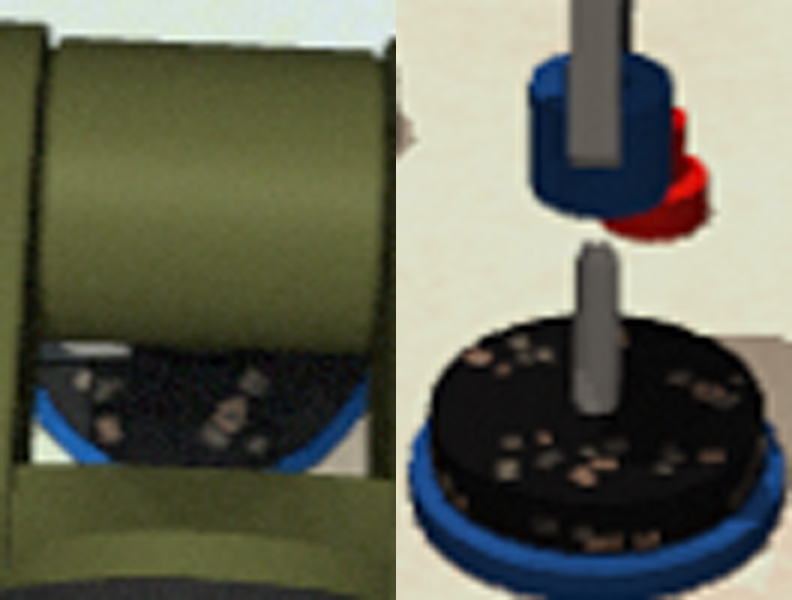

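The side crop (6x, origin 307,135) shows the sleeve hanging above the spindle. Its columns are 529–672 (bottom front edge row 217, top back edge row 52). The spindle's columns are 574–620, with its tip at row 241. I'll compare that with what the calibration predicts.

Run:
```python
from h import *
np.set_printoptions(precision=1,suppress=True)
a=np.linspace(0,2*np.pi,90)
circ=lambda x,y,z,r:np.c_[x+r*np.cos(a),y+r*np.sin(a),0*a+z]
def tl(X):
    q=proj("side",X); return (q-[307,135]+.5)*6-.5+[396,0]
for y in(-6,1,8):
    b=tl(circ(517.2,y,159,30));t=tl(circ(517.2,y,209,30));h=np.r_[b,t]
    print("sleeve y",y,"cols",h[:,0].min(),h[:,0].max(),"bottom row",b[:,1].max(),"top row",t[:,1].min())
for x in(516,518,520):
    b=tl(circ(x,1,52,10)); t=tl(circ(x,1,134,4.5)); m=tl(circ(x,1,122,10))
    print(x,"spindle base cols",b[:,0].min(),b[:,0].max(),"row",b[:,1].max(),"shoulder cols",m[:,0].min(),m[:,0].max(),"tip row",t[:,1].min(),t[:,1].max())
```

```text
sleeve y -6 cols 530.2585184729843 676.3561436605277 bottom row 209.67003307974977 top row 35.232100482755186
sleeve y 1 cols 528.3615348411928 675.2477546833801 bottom row 218.15314040722308 top row 42.61935225736897
sleeve y 8 cols 526.4438806245848 674.1272543300004 bottom row 226.72845009539327 top row 50.08525770898473
516 spindle base cols 579.6767007833724 624.924478931279 row 406.74405318390325 shoulder cols 579.8820447460167 626.7150028199338 tip row 228.56600733492849 239.29634023467457
518 spindle base cols 575.1764275335507 620.4107412348518 row 406.4946117415171 shoulder cols 575.2242590041412 622.0427929910527 tip row 228.34830307457025 239.07477516349292
520 spindle base cols 570.6780649297191 615.8989215395657 row 406.24527703287714 shoulder cols 570.5685199615581 617.372638016612 tip row 228.1306947848076 238.85330842831172
```

Run:
```python
from h import *
np.set_printoptions(precision=1,suppress=True)
a=np.linspace(0,2*np.pi,90)
circ=lambda x,y,z,r:np.c_[x+r*np.cos(a),y+r*np.sin(a),0*a+z]
def rows(cam,o,off,P):
    for p in P:
        q=(proj(cam,circ(*p))-o+.5)*6-.5+off; print(cam,p,"cols",q[:,0].min(),q[:,0].max(),"rows",q[:,1].min(),q[:,1].max())
rows("side",[338,265],[0,0],[(427,292,50,30),(427,292,0,30)])
rows("side",[263,271],[396,0],[(585.5,306,14,31),(585.5,306,0,31)])
rows("side",[316,138],[0,300],[(511.5,-252.5,60,18),(511.5,-252.5,0,30)])
rows("top",[177,243],[0,0],[(427,292,50,30),(427,292,0,30)])
rows("top",[175,181],[396,0],[(585.5,306,14,31)])
rows("top",[393,203],[0,300],[(511.5,-252.5,60,18),(511.5,-252.5,0,30)])
rows("top",[294,203],[396,300],[(518,1,134,4.5),(518,1,20,85),(518,1,122,10)])
```

```text
side (427, 292, 50, 30) cols 115.61505510294774 289.869697214835 rows 38.95682867448784 162.47203543027695
side (427, 292, 0, 30) cols 111.91718358286221 280.9218613204232 rows 139.6709117299314 264.94500837118574
side (585.5, 306, 14, 31) cols 509.6239953832794 683.1604081134404 rows 67.79703929033485 195.3097227448451
side (585.5, 306, 0, 31) cols 512.3561176838666 684.444540692977 rows 95.21829318512914 223.1929242194076
side (511.5, -252.5, 60, 18) cols 169.23627335881713 238.5185084963964 rows 377.497034838222 409.8144271367051
side (511.5, -252.5, 0, 30) cols 145.6538466248037 258.3550548236793 rows 465.98708551117625 522.1649322395973
top (427, 292, 50, 30) cols 116.49075529637508 264.5936016433416 rows 76.4576463072429 226.1350285933779
top (427, 292, 0, 30) cols 154.49623744720657 295.18451535890006 rows 75.42171581949265 217.59475994779837
top (585.5, 306, 14, 31) cols 523.4670079676139 667.9523546729749 rows 75.95597100800262 218.97537719811572
top (511.5, -252.5, 60, 18) cols 180.7826703314272 268.57072818385996 rows 405.0239145560489 492.9834777411246
top (511.5, -252.5, 0, 30) cols 118.00469713369955 255.70746953547848 rows 388.7803291105474 526.8181902340975
top (518, 1, 134, 4.5) cols 585.1758048379176 609.0498619793295 rows 423.77753093766773 447.6423432685088
top (518, 1, 20, 85) cols 394.35517511193837 793.8405667935535 rows 256.35785641472495 656.0705637618235
top (518, 1, 122, 10) cols 570.6010019173193 622.9441815766615 rows 411.7206512485507 464.0491401699435
```

The sleeve looks centred to within a few mm, and the bore takes the tapered tip within ±7 mm. I'll go down to just over the tip and feel for side force.

```bash
python3 -m creep '[[-1,[0.1,0,1],0],[-1,[0.1,0,2],0],[-1,[0.1,0,2.5],0],[-1,[0.1,0,2.8],0],[-1,[0.1,0,3],0],[-1,[0.1,0,3],0]]' && python3 -m creep '[[-1,[0,0,0.2],0],[-1,[0,0,0.4],0],[-1,[0,0,0.4],0]]' && python3 -m creep '[[-1,[0,0,0.2],0],[-1,[0,0,0.4],0],[-1,[0,0,0.4],0]]'
```

```text
clock: 8.9
eef_pos: [518.8, 1.4, 148.1]
eef_rot: [3.142, 0.0, 0.0]
wrist_force: [-0.3, -0.2, -3.5]
finger_gap: 60.4
finger_force: 25.0
clock: 9.2
eef_pos: [518.7, 1.4, 144.0]
eef_rot: [-3.142, 0.0, 0.0]
wrist_force: [-0.8, 0.2, -2.5]
finger_gap: 60.4
finger_force: 25.0
clock: 9.5
eef_pos: [518.6, 1.4, 139.9]
eef_rot: [-3.142, 0.0, 0.0]
wrist_force: [-0.4, -0.2, -1.9]
finger_gap: 59.9
finger_force: 25.0
```

```bash
python3 -m creep '[[-1,[0,0,0.3],0],[-1,[0,0,0.6],0],[-1,[0,0,1],0],[-1,[0,0,1],0]]' && python3 -m creep '[[-1,[0,0,0.6],0],[-1,[0,0,1.2],0],[-1,[0,0,1.8],0],[-1,[0,0,2.4],0],[-1,[0,0,3],0],[-1,[0,0,3],0]]'
```

```text
clock: 9.9
eef_pos: [518.5, 1.4, 129.6]
eef_rot: [-3.142, 0.001, 0.0]
wrist_force: [-1.8, -0.0, -3.2]
finger_gap: 59.8
finger_force: 25.0
clock: 10.5
eef_pos: [518.3, 1.5, 99.3]
eef_rot: [-3.141, 0.001, 0.0]
wrist_force: [0.7, -0.7, -2.7]
finger_gap: 60.4
finger_force: 25.0
```

```bash
python3 -m creep '[[-1,[0,0,0.6],0],[-1,[0,0,1.2],0],[-1,[0,0,1.8],0],[-1,[0,0,2.4],0],[-1,[0,0,2.7],0],[-1,[0,0,2.7],0]]' && python3 -m creep '[[-1,[0,0,0.15],0],[-1,[0,0,0.3],0],[-1,[0,0,0.4],0],[-1,[0,0,0.4],0]]'
```

```text
clock: 11.1
eef_pos: [518.6, 1.4, 72.8]
eef_rot: [-3.142, 0.001, 0.0]
wrist_force: [0.2, -0.1, -2.2]
finger_gap: 60.6
finger_force: 25.0
clock: 11.5
eef_pos: [518.8, 1.4, 69.2]
eef_rot: [3.142, 0.0, 0.0]
wrist_force: [0.7, 0.1, -1.6]
finger_gap: 60.5
finger_force: 25.0
```

```bash
python3 -m creep '[[-1,[0,0,0.1],0],[-1,[0,0,0.2],0],[-1,[0,0,0.2],0]]'
```

```text
clock: 11.8
eef_pos: [519.0, 1.4, 68.3]
eef_rot: [3.142, -0.001, 0.0]
wrist_force: [-5.2, 0.5, 11.5]
finger_gap: 60.4
finger_force: 25.0
```

Contact came at the expected height, so the sleeve is seated. Now I'll release it, rise, and go to the washer.

```bash
python3 -m creep '[[1,[0,0,-0.1],0],[1,[0,0,-0.1],0],[1,[0,0,-0.1],0],[1,[0,0,-0.1],0],[1,[0,0,-0.1],0],[1,[0,0,-2],0],[1,[0,0,-5],0],[1,[0,0,-9],0],[1,[0,0,-10],0],[1,[0,0,-10],0]]' && python3 -m creep '[[1,[1,-5,0],0],[1,[2,-10,0],0],[1,[3,-15,0],0],[1,[4,-20,0],0],[1,[5.5,-25,0],0],[1,[6.7,-30.4,0],0],[1,[6.7,-30.4,2],0],[1,[6.7,-30.4,6],0],[1,[6.7,-30.4,10],0],[1,[6.7,-30.4,13],0],[1,[6.7,-30.4,13],0],[1,[6.7,-30.4,13],0]]'
```

```text
clock: 12.8
eef_pos: [519.4, 1.4, 168.5]
eef_rot: [3.141, -0.003, 0.0]
wrist_force: [0.5, 0.7, -0.2]
finger_gap: 93.8
finger_force: 0.0
clock: 14.0
eef_pos: [585.5, 305.3, 36.8]
eef_rot: [3.141, 0.001, 0.0]
wrist_force: [0.2, -0.1, 1.1]
finger_gap: 94.2
finger_force: 0.0
```

```bash
python3 -m creep '[[1,[0,0.0,2],0],[1,[0,0,3.5],0],[1,[0,0,4],0],[1,[0,0,4.3],0],[1,[0,0,4.3],0],[1,[0,0,4.3],0]]' && python3 -m creep '[[-1,[0,0,0],0],[-1,[0,0,0],0],[-1,[0,0,0],0],[-1,[0,0,0],0],[-1,[0,0,0],0],[-1,[0,0,0],0],[-1,[0,0,0],0]]' 25
```

```text
clock: 14.6
eef_pos: [586.1, 305.6, -5.0]
eef_rot: [-3.141, -0.001, 0.0]
wrist_force: [0.3, -0.4, 0.5]
finger_gap: 93.7
finger_force: 0.0
clock: 15.3
eef_pos: [585.8, 305.6, -5.7]
eef_rot: [-3.141, -0.0, 0.0]
wrist_force: [-0.3, 0.5, 1.1]
finger_gap: 60.8
finger_force: 25.0
```

```bash
python3 -m creep '[[-1,[0,0,-3],0],[-1,[0,0,-7],0],[-1,[0,0,-11],0],[-1,[0,0,-16],0],[-1,[0,0,-16],0],[-1,[0,0,-16],0]]' && python3 -m creep '[[-1,[-1,4,0],0],[-1,[-2,8,0],0],[-1,[-3,12,0],0],[-1,[-4,16,0],0],[-1,[-5,20,0],0],[-1,[-6,24,0],0],[-1,[-6.7,27,0],0],[-1,[-6.7,30.4,0],0],[-1,[-6.7,30.4,0],0],[-1,[-6.7,30.4,0],0],[-1,[-6.7,30.4,0],0]]'
python3 - <<'E'
from h import *
import cv2
c=lambda n,u,v:cv2.resize(manip.camera(n)[v-50:v+50,u-33:u+33,::-1],None,fx=6,fy=6,interpolation=2)
cv2.imwrite("pics/h2.png",c("side",340,185))
E
```

```text
clock: 15.9
eef_pos: [585.8, 305.4, 154.5]
eef_rot: [-3.141, -0.001, 0.0]
wrist_force: [-0.5, 0.9, -3.9]
finger_gap: 61.1
finger_force: 25.0
clock: 17.0
eef_pos: [518.3, 2.1, 153.2]
eef_rot: [-3.141, 0.002, 0.001]
wrist_force: [0.4, 0.6, -3.2]
finger_gap: 60.9
finger_force: 25.0
```

View pics/h2.png

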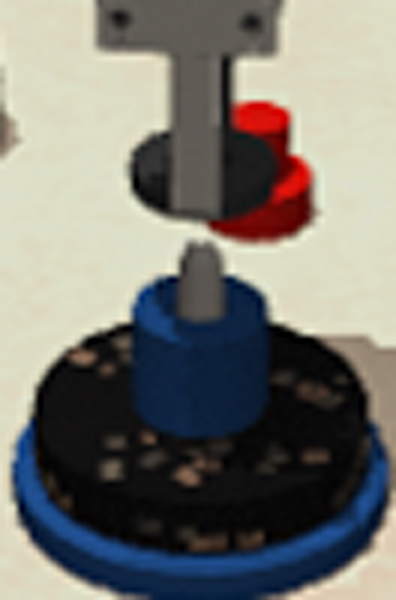

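The sleeve is seated on the disc. The washer hangs level over the tip: washer columns 130–278, spindle centre column 201. I'll lower it the same way, feeling for contact.

```bash
python3 -m creep '[[-1,[0.05,0.05,1],0],[-1,[0.05,0.05,1.7],0],[-1,[0.05,0.05,2.1],0],[-1,[0.05,0.05,2.3],0],[-1,[0.05,0.05,2.3],0]]' && python3 -m creep '[[-1,[0,0,0.2],0],[-1,[0,0,0.4],0],[-1,[0,0,0.4],0]]' && python3 -m creep '[[-1,[0,0,0.2],0],[-1,[0,0,0.4],0],[-1,[0,0,0.4],0]]'  && python3 -m creep '[[-1,[0,0,0.2],0],[-1,[0,0,0.4],0],[-1,[0,0,0.4],0]]'
```

```text
clock: 17.55
eef_pos: [519.2, 1.0, 130.9]
eef_rot: [-3.142, 0.0, 0.0]
wrist_force: [-0.0, 0.3, -3.4]
finger_gap: 61.1
finger_force: 25.0
clock: 17.85
eef_pos: [519.2, 0.9, 127.1]
eef_rot: [-3.142, 0.0, 0.0]
wrist_force: [-0.7, 0.4, -1.9]
finger_gap: 61.4
finger_force: 25.0
clock: 18.15
eef_pos: [519.2, 1.0, 122.9]
eef_rot: [-3.142, 0.0, 0.0]
wrist_force: [-0.4, -0.2, -2.3]
finger_gap: 60.6
finger_force: 25.0
clock: 18.45
eef_pos: [519.1, 1.0, 118.9]
eef_rot: [-3.142, 0.001, 0.0]
wrist_force: [0.6, -0.4, -3.3]
finger_gap: 60.9
finger_force: 25.0
```

```bash
python3 -m creep '[[-1,[0,0,0.4],0],[-1,[0,0,0.8],0],[-1,[0,0,1.2],0],[-1,[0,0,1.6],0],[-1,[0,0,2],0],[-1,[0,0,2.2],0],[-1,[0,0,2.2],0]]' && python3 -m creep '[[-1,[0,0,0.1],0],[-1,[0,0,0.2],0],[-1,[0,0,0.2],0]]'
```

```text
clock: 19.15
eef_pos: [519.1, 0.9, 96.9]
eef_rot: [-3.142, 0.001, 0.0]
wrist_force: [-0.1, -0.0, -3.4]
finger_gap: 60.9
finger_force: 25.0
clock: 19.45
eef_pos: [519.3, 0.9, 95.2]
eef_rot: [3.142, 0.0, 0.0]
wrist_force: [-0.9, -0.1, -4.1]
finger_gap: 61.3
finger_force: 25.0
```

```bash
python3 -m creep '[[-1,[0,0,0.1],0],[-1,[0,0,0.1],0]]'
```

```text
clock: 19.65
eef_pos: [519.4, 0.9, 94.3]
eef_rot: [3.142, -0.0, 0.0]
wrist_force: [-0.5, -0.2, -3.0]
finger_gap: 61.0
finger_force: 25.0
```

```bash
python3 -m creep '[[-1,[0,0,0.1],0],[-1,[0,0,0.1],0]]'; python3 -m creep '[[-1,[0,0,0.05],0],[-1,[0,0,0.05],0]]'
```

```text
clock: 19.85
eef_pos: [519.5, 0.9, 94.2]
eef_rot: [3.142, -0.001, 0.0]
wrist_force: [-4.4, 0.1, 9.0]
finger_gap: 61.0
finger_force: 25.0
clock: 20.05
eef_pos: [519.6, 0.9, 94.2]
eef_rot: [3.141, -0.001, 0.0]
wrist_force: [-6.6, -0.2, 14.7]
finger_gap: 61.4
finger_force: 25.0
```

```bash
python3 -m creep '[[1,[0,0,-0.1],0],[1,[0,0,-0.1],0],[1,[0,0,-0.1],0],[1,[0,0,-0.1],0],[1,[0,0,-0.1],0],[1,[0,0,-2],0],[1,[0,0,-5],0],[1,[0,0,-9],0],[1,[0,0,-10],0],[1,[0,0,-10],0]]' && python3 -m creep '[[1,[0,5,0],0],[1,[-0.2,10,0],0],[1,[-0.4,15,0],0],[1,[-0.6,20,0],0],[1,[-0.8,25.3,0],0],[1,[-0.8,25.3,2],0],[1,[-0.8,25.3,6],0],[1,[-0.8,25.3,10],0],[1,[-0.8,25.3,13],0],[1,[-0.8,25.3,13],0],[1,[-0.8,25.3,13],0]]'
python3 - <<'E'
from h import *
import cv2
c=lambda n,u,v:cv2.resize(manip.camera(n)[v-50:v+50,u-50:u+50,::-1],None,fx=4,fy=4,interpolation=2)
cv2.imwrite("pics/h3.png",np.hstack([c("side",340,185),np.clip(c("top",380,228)*1.8,0,255).astype(np.uint8)]))
E
```

```text
clock: 21.05
eef_pos: [519.9, 0.9, 194.0]
eef_rot: [3.141, -0.003, 0.0]
wrist_force: [0.0, 0.5, -0.6]
finger_gap: 93.8
finger_force: 0.0
clock: 22.15
eef_pos: [511.1, -251.9, 62.5]
eef_rot: [-3.141, 0.001, 0.0]
wrist_force: [0.0, -0.4, 0.4]
finger_gap: 93.9
finger_force: 0.0
```

View pics/h3.png

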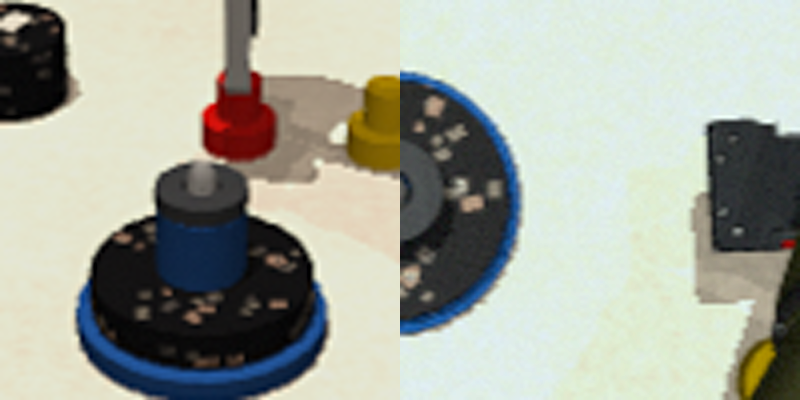

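The washer lies flat on the sleeve, around (200,190) in the left half, and the gripper is over the red cap, around (240,110). That was my 11th picture, one over the limit of 10, so I won't view any more and will work by force and position.

```bash
python3 -m creep '[[1,[0.05,0,1.5],0],[1,[0.05,0,2.8],0],[1,[0.05,0,3.6],0],[1,[0.05,0,3.9],0],[1,[0.05,0,3.9],0],[1,[0.05,0,3.9],0]]' && python3 -m creep '[[-1,[0,0,0],0],[-1,[0,0,0],0],[-1,[0,0,0],0],[-1,[0,0,0],0],[-1,[0,0,0],0],[-1,[0,0,0],0],[-1,[0,0,0],0],[-1,[0,0,0],0],[-1,[0,0,0],0],[-1,[0,0,0],0]]' 25
```

```text
clock: 22.85
eef_pos: [512.0, -252.2, 24.0]
eef_rot: [3.141, -0.0, 0.0]
wrist_force: [-0.1, 0.2, 0.1]
finger_gap: 94.3
finger_force: 0.0
clock: 23.85
eef_pos: [511.8, -252.1, 23.8]
eef_rot: [-3.142, -0.0, 0.0]
wrist_force: [1.0, 0.0, -0.6]
finger_gap: 35.4
finger_force: 25.0
```

```bash
python3 -m creep '[[-1,[0,0,-3],0],[-1,[0,0,-7],0],[-1,[0,0,-11],0],[-1,[0,0,-16],0],[-1,[0,0,-16],0],[-1,[0,0,-16],0]]' && python3 -m creep '[[-1,[0.1,-4,0],0],[-1,[0.2,-8,0],0],[-1,[0.3,-12,0],0],[-1,[0.4,-16,0],0],[-1,[0.5,-20,0],0],[-1,[0.7,-23,0],0],[-1,[0.7,-25.3,0],0],[-1,[0.7,-25.3,0],0],[-1,[0.7,-25.3,0],0],[-1,[0.7,-25.3,0],0]]' && python3 -m creep '[[-1,[0,0,1],0],[-1,[0,0,1.7],0],[-1,[0,0,2.1],0],[-1,[0,0,2.3],0],[-1,[0,0,2.3],0]]'
```

```text
clock: 24.45
eef_pos: [511.9, -252.1, 184.1]
eef_rot: [3.141, -0.001, 0.0]
wrist_force: [0.2, -0.4, -3.7]
finger_gap: 35.5
finger_force: 25.0
clock: 25.45
eef_pos: [518.5, 0.2, 182.9]
eef_rot: [3.142, 0.001, -0.001]
wrist_force: [0.5, -0.1, -1.8]
finger_gap: 35.5
finger_force: 25.0
clock: 25.95
eef_pos: [518.7, 0.8, 160.4]
eef_rot: [-3.142, 0.001, 0.0]
wrist_force: [-0.2, 0.2, -2.7]
finger_gap: 35.4
finger_force: 25.0
```

Cap bottom is at about 136.6. I'll go down in small steps; it should be home at a reported z of about 138.

```bash
python3 -m creep '[[-1,[0,0,0.2],0],[-1,[0,0,0.4],0],[-1,[0,0,0.6],0],[-1,[0,0,0.6],0]]' && python3 -m creep '[[-1,[0,0,0.2],0],[-1,[0,0,0.4],0],[-1,[0,0,0.6],0],[-1,[0,0,0.6],0]]' && python3 -m creep '[[-1,[0,0,0.2],0],[-1,[0,0,0.4],0],[-1,[0,0,0.6],0],[-1,[0,0,0.6],0]]'
```

```text
clock: 26.35
eef_pos: [518.7, 1.0, 154.5]
eef_rot: [-3.142, 0.0, 0.0]
wrist_force: [0.5, 0.6, -0.9]
finger_gap: 35.7
finger_force: 25.0
clock: 26.75
eef_pos: [518.7, 0.9, 148.4]
eef_rot: [-3.142, 0.0, 0.0]
wrist_force: [-0.1, 0.6, -1.1]
finger_gap: 35.5
finger_force: 25.0
clock: 27.15
eef_pos: [518.6, 0.9, 142.4]
eef_rot: [-3.142, 0.001, 0.0]
wrist_force: [0.3, 0.5, -2.1]
finger_gap: 35.6
finger_force: 25.0
```

```bash
python3 -m creep '[[-1,[0,0,0.2],0],[-1,[0,0,0.35],0],[-1,[0,0,0.35],0]]' && python3 -m creep '[[-1,[0,0,0.1],0],[-1,[0,0,0.15],0],[-1,[0,0,0.15],0]]'
```

```text
clock: 27.45
eef_pos: [518.7, 0.9, 139.0]
eef_rot: [-3.142, 0.0, 0.0]
wrist_force: [-0.4, -0.6, -2.1]
finger_gap: 35.6
finger_force: 25.0
clock: 27.75
eef_pos: [518.8, 0.9, 137.8]
eef_rot: [-3.142, -0.0, 0.0]
wrist_force: [-0.0, 0.4, -1.4]
finger_gap: 35.3
finger_force: 25.0
```

```bash
python3 -m creep '[[-1,[0,0,0.1],0],[-1,[0,0,0.1],0]]';python3 -m creep '[[-1,[0,0,0.1],0],[-1,[0,0,0.1],0]]'
```

```text
clock: 27.95
eef_pos: [519.1, 0.9, 137.7]
eef_rot: [3.142, -0.001, 0.0]
wrist_force: [-3.8, 0.4, 7.8]
finger_gap: 35.7
finger_force: 25.0
clock: 28.15
eef_pos: [519.4, 0.9, 137.7]
eef_rot: [3.141, -0.002, 0.0]
wrist_force: [-6.5, 0.0, 17.0]
finger_gap: 35.4
finger_force: 25.0
```

It's home at 137.7. I'll release it, retreat clear of the view, and check the stack numerically.

```bash
python3 -m creep '[[1,[0,0,-0.1],0],[1,[0,0,-0.1],0],[1,[0,0,-0.1],0],[1,[0,0,-0.1],0],[1,[0,0,-0.1],0],[1,[0,0,-2],0],[1,[0,0,-5],0],[1,[0,0,-9],0],[1,[0,0,-10],0],[1,[0,0,-10],0]]' && python3 -m creep '[[1,[0,5,0],0],[1,[0,10,0],0],[1,[-1,15,0],0],[1,[-3,20,0],0],[1,[-5,25,0],0],[1,[-7,30,0],0],[1,[-9,34,0],0],[1,[-9,34,0],0],[1,[-9,34,0],0],[1,[-9,34,0],0]]'
python3 - <<'E'
from h import *
import cv2
a=np.linspace(0,2*np.pi,180)
circ=lambda x,y,z,r:np.c_[x+r*np.cos(a),y+r*np.sin(a),0*a+z]
for n in("side","top"):
    I=manip.camera(n);cv2.imwrite(f"pics/end_{n}.png",I[:,:,::-1])
    h=cv2.cvtColor(I,cv2.COLOR_RGB2HSV);m=((h[...,0]<6)|(h[...,0]>174))&(h[...,1]>200)&(h[...,2]>50)
    k,_,st,_=cv2.connectedComponentsWithStats(m.astype(np.uint8))
    print(n,[list(s[:4])+[s[4]] for s in st[1:] if s[4]>60])
    q=np.r_[proj(n,circ(518.5,1,114,30)),proj(n,circ(518.5,1,140,30)),proj(n,circ(518.5,1,174,18))];print("expect",q.min(0),np.ptp(q,0))
    d=cv2.absdiff(cv2.imread(f"pics/{n}0.png"),I[:,:,::-1]).max(2)
    for name,(x,y,w,hh) in {"side":{"core":(274,134,36,32),"puck":(215,190,62,40),"jar":(220,234,40,46)},"top":{"core":(422,126,52,50),"puck":(288,98,64,64),"jar":(218,130,38,38)}}[n].items():print(name,d[y:y+hh,x:x+w].mean())
E
```

```text
clock: 29.15
eef_pos: [519.3, 0.9, 236.9]
eef_rot: [3.141, -0.003, 0.0]
wrist_force: [0.1, -0.1, -0.7]
finger_gap: 94.1
finger_force: 0.0
clock: 30.15
eef_pos: [429.1, -338.0, 234.8]
eef_rot: [-3.14, 0.001, 0.001]
wrist_force: [1.2, 0.3, 0.3]
finger_gap: 94.3
finger_force: 0.0
side [[np.int32(329), np.int32(158), np.int32(22), np.int32(29), np.int32(486)]]
expect [328.39447668 156.28034334] [23.6316172  30.14004409]
core 2.459201388888889
puck 2.483064516129032
jar 3.1608695652173915
top [[np.int32(315), np.int32(212), np.int32(26), np.int32(26), np.int32(544)]]
expect [313.76626295 211.50679734] [26.71007428 27.09083306]
core 3.903076923076923
puck 3.61279296875
jar 3.731301939058172
```

The cap is where it should be in both views, and the bystanders haven't moved.

```bash
python3 -c "
from cell import manip
print(manip.sign_off())"
```

```text
the job is handed in; nothing more can be done
None
```

The spacer, washer and red cap are each home on the spindle in that order, let go one by one, and the job is handed in at about 30 s with the bystanders unmoved; two slips were pressing the fingertips on the spacer's top (about 7 N) on the first grasp try, because they sit about 23 mm higher than stated, and viewing 11 pictures instead of 10.

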